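# Pry the damp box's stuck lid free and hold it ajar

## Robot

A 6-joint arm with a two-finger parallel gripper is mounted at the origin on the work surface. World frame = base frame: x ahead of the robot, y to its left, z up, the work surface at z = 0. Lengths are in mm, angles in degrees, forces in N, time in s.
With the tool pointing down it reaches from about 300 to 850 mm from the base axis. Payload 4.2 kg.
Tool frame: the origin (TCP) lies midway between the tips of the shut fingers; the grasp point (between the pads) lies 19 mm behind it; z points along the fingers, y is the line along which they close (so a half turn about z gives the same grasp; the last joint's range is limited). The gripper opens to 91 mm and grips with 3 to 60 N. Pads are 32 mm wide; open, the fingers measure 118 mm over their backs; the gripper's body (76 mm by 178 mm) begins 60 mm behind the grasp point.
Start: joints at [63.999, 18.312, 89.639, -0, 72.044, -1.146], TCP at [241.689, 521.756, 213.976] pointing down, gripper open.
Joint ranges: [-177.97, 177.97], [-48.28, 115.42], [12.27, 149.76], [-77.06, 257.06], [2.81, 150.46], [-146.56, 146.56]. Speed limits (degrees/s): [147.25, 147.25, 180, 180, 180, 180].

## Interface

Orientations are given as [roll, pitch, yaw] about the fixed x, y, z axes, in that order (R = Rz(yaw) Ry(pitch) Rx(roll)).
In Python, from workcell import env gives the robot as it stands.
- The arm moves only by the shell command python3 -m jog 'ROWS' [FORCE]. ROWS is a JSON object of lists of equal length, an entry for each row: "jaw": the finger opening in mm, from 0 to 91.2; "slide": the shift along the tool's x, y, z in units of 30 mm (1.0 is 30 mm), a list of three; "spin": the turn about the tool's z in units of 8 degrees (1.0 is 8 degrees). In form: {"jaw": [jaw, ...], "slide": [[dx, dy, dz], ...], "spin": [spin, ...]}. A call has 1 to 10 rows; each row shifts and turns the commanded pose from where the row before left it, along the tool's axes as they then stand; what a row does not reach is not made up. A row lasts 1/10 s, in which the tool goes at most 50 mm and 8.59 degrees, less where a joint would pass 70% of its speed; a pose out of reach is approached as far as the arm can. A call is refused whole if a number of a shift passes 1 or a number of a turn 1, either way. A call with a gripper value outside its range is refused whole. The fingers move at their own pace and stop on an object; FORCE is the grip in N (left out, the last holds). Time passes only in rows, so rows that do not move let the fingers close. It gives the time, the measured TCP pose, the force, the opening and the grip force at its end, in the units of the state.
- env.state(): the state, without advancing time (a new reading comes with each control period).
- env.grab_frame(name): name is "scene" or "side" or "wrist"; returns the picture (480x640x3 uint8, red, green, blue); there is no depth.
- env.camera_model(name): a dict with "fx", "fy", "cx", "cy" (pixels), "camera_from_world" (4x4, takes a point from world to camera coordinates). Camera axes: x right, y up, looking along -z (the intrinsics and any distortion apply to the point x, -y, -z); pixel columns grow to the right and rows downward; lengths in mm; the calibration is good to about 2 mm. A picture is of the moment at which its call begins: read the wrist's pose just before it. camera_model takes no time and is no camera call; for the wrist camera it gives the pose at the moment of the call.
- env.job_done(): hands the job in; it is judged then, once.
The state is a dict: "time_s": time; "qpos": joint angles; "qvel": joint speeds; "effort": joint torques, N m; "ee_pos": TCP position; "ee_rot": TCP orientation; "force": force on the tool from outside, world axes, zero at the start; "torque": the same for the moment, N m; "gripper_width": finger opening in mm; "gripper_force": force on a finger pad.
Only numpy, scipy, OpenCV 4.12 (cv2) and the standard library are available. Lean on these libraries where they do the work, as an engineer would, in place of code of your own. Each camera call takes 0.05 s, during which the arm holds its last target. There are 200 camera calls.

## Task

The hinged lid of the clay damp box is stuck on its rubber seal. Pick up the lid lifter, slide its blade into the gap under the lid's front lip, pry the lid free and finish while still holding it slightly open and still on the blade, with a gap of about 35 mm (20 to 50 mm) at the lip. Do not throw the lid wide open, do not touch the lid with the gripper or arm, and do not disturb the cup, the jar or the weight.

Things in the scene. Friction and masses are not known exactly. Their poses are not given: they have to be found in the camera images.
- damp_box: White clay box, fixed, 200 (x) x 240 (y) x 100 mm high; front faces the robot, +x points from front to back. Origin: centre of underside. A ledge as wide as the box sticks out 35 mm from the front wall, its top 88 mm up. The lid's underside, 100 mm up, overhangs the front wall by 20 mm: between ledge and lip is an open slot 12 mm high, 20 mm deep; the ledge sticks out 15 mm beyond the lip.
- lid (a joint): Lid angle (rad): 0 shut, grows as the lip rises. Grey plate 220 x 250 x 10 mm (ribs 4 mm on top), 0.38 kg; hinge along the box's y at its back top edge (box x +100, z 100 mm), 220 mm from the lip; 0.16 rad = 35 mm gap. The seal grips for the first 7 mm of gap: 8 to 10 N up at the lip at the peak (more if pulled briskly), then only 2 to 3 N of weight; let go, it falls back.
- lid_lip (a point): Middle of the lid lip's front edge, on the underside of the lid: the point that rises as the lid opens. Its x axis points into the box when shut and tips with the lid.
- lifter: Lid lifter, 0.16 kg, flat on the table: steel blade 125 x 30 x 3 mm, upright wooden grip block on it near the rear. Origin: blade's underside below the grip; x along the blade to the tip, z up. Blade from x -25 to +100 mm. Grip 40 (x) x 24 (y) mm, 3 to 50 mm above the underside; the 40 mm pair of faces holds best against prying.
- lifter_grip (a point): Centre of the wooden grip at a good grasp height, 30 mm above the blade's underside.
- lifter_tip (a point): Middle of the blade's front edge, at half its thickness; 100 mm ahead of the grip.
- cup: Bystander: unglazed clay cup, 72 mm wide, 75 mm high, loose. Origin: centre of its underside.
- jar: Bystander: glass jar with a lid, 64 mm wide, 100 mm high, loose. Origin: centre of its underside.
- bat_weight: Bystander: dark steel weight with a stem, 80 mm wide, 60 mm high, loose. Origin: centre of its underside.
Things that resemble listed ones, but are neither listed nor needed, are in the scene too. Several things look just like the lifter: the one meant starts farthest from the robot's base.

How it is judged:
By the outcome, as a careful person would: the job done as asked, in the order asked, and still so for the second after the job is handed in, while the arm keeps its last pose, push and grip.
It also fails if it takes over 42 s, if anything falls off the work surface, if the arm or the gripper's body presses on something with over 40 N, if the wrist force passes 120 N, or if a joint passes its speed limit or range.

## Working session

There is one attempt and no reset: what is moved stays moved. The work goes in short steps, Python scripts to look and compute and a shell command to move; the robot and the scene stay as the last step left them, time stands still between calls to the robot, and variables do not carry over. Pictures are saved under pics/ and viewed, at most 10 in all, crops included, and the job is handed in when it is done.

```bash
ls; mkdir -p pics; python3 - <<'E'
from workcell import env
import cv2,numpy as np
for n in("scene","side"):
    im=env.grab_frame(n); cv2.imwrite(f"pics/{n}0.png",im[:,:,::-1])
    m=env.camera_model(n); print(n,m["fx"],m["fy"],m["cx"],m["cy"],[k for k in m]); print(np.round(m["camera_from_world"],4).tolist(), {k:v for k,v in m.items() if 'dist' in k})
print(env.state())
E
```

```text
pics
scene 445.2252455428492 445.2252455428492 331.130491905564 235.9028202414183 ['fx', 'fy', 'cx', 'cy', 'camera_from_world']
[[0.6447, 0.7644, 0.0026, -310.9119], [-0.6179, 0.5191, 0.5906, 285.6139], [0.4501, -0.3824, 0.807, -1312.6288], [0.0, 0.0, 0.0, 1.0]] {}
side 441.79263601951186 441.79263601951186 309.4691618066363 243.1335886042354 ['fx', 'fy', 'cx', 'cy', 'camera_from_world']
[[0.9878, -0.1551, 0.0104, -503.7236], [0.1019, 0.6966, 0.7102, -108.9623], [-0.1174, -0.7005, 0.7039, -909.5289], [0.0, 0.0, 0.0, 1.0]] {}
{'time_s': 0.1, 'qpos': array([ 6.39979835e+01,  1.83476768e+01,  8.96999408e+01, -2.63264465e-03,
        7.20437581e+01, -1.14689449e+00]), 'qvel': array([-0.01600847, -0.05378853, -0.10531417, -0.00295427, -0.0015751 ,
       -0.01044997]), 'effort': array([ 1.81836080e-03, -4.13333023e+01, -2.32509363e+01,  7.29967863e-02,
        4.21548577e-02, -4.35100003e-05]), 'ee_pos': array([241.50854216, 521.31978282, 213.20381945]), 'ee_rot': array([-1.79908592e+02,  6.73663082e-04,  1.55145692e+02]), 'force': array([-0.46048255, -0.90357185,  0.56612687]), 'torque': array([-0.0054177 ,  0.02252003,  0.0215535 ]), 'gripper_force': 0.0, 'gripper_width': 91.33105030868838}
```

View pics/scene0.png

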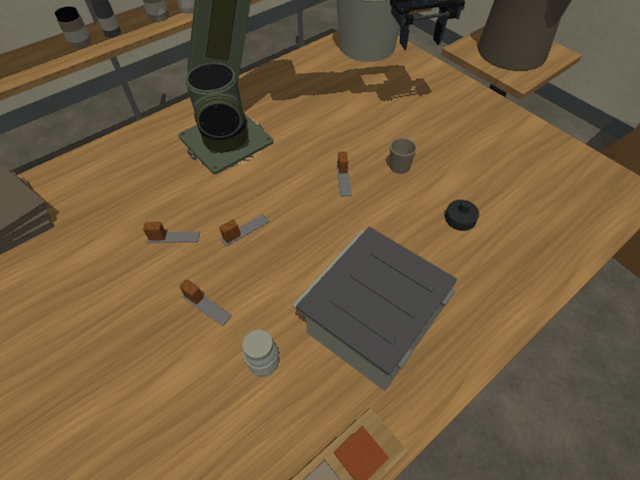

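View pics/side0.png

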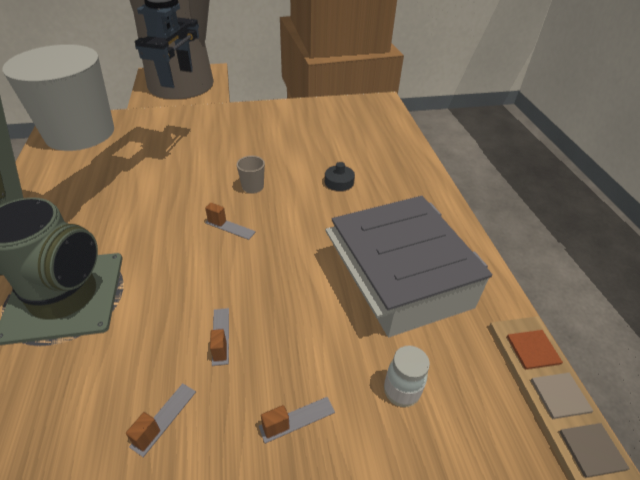

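The scene view shows four lifters: grips at about (343,160), (231,231), (154,231) and (192,291). The cup is at (402,155), the weight at (462,214), the jar at (261,352), and the lid's corners at about (371,229), (455,280), (389,367) and (297,308). The side view shows the same things.

```bash
cat > h.py <<'E'
from workcell import env
import cv2,numpy as np
def ray(m,u,v):
    T=np.array(m["camera_from_world"]);R=T[:3,:3]
    d=R.T@np.array([(u-m["cx"])/m["fx"],-(v-m["cy"])/m["fy"],-1]); return -R.T@T[:3,3],d
def onz(m,p,z):
    o,d=ray(m,*p); return o+d*(z-o[2])/d[2]
def proj(m,X):
    T=np.array(m["camera_from_world"]);c=T[:3,:3]@np.array(X)+T[:3,3]
    return np.array([m["cx"]-m["fx"]*c[0]/c[2],m["cy"]+m["fy"]*c[1]/c[2]])
def tri(a,pa,b,pb):
    (o,d),(p,e)=ray(a,*pa),ray(b,*pb)
    s=np.linalg.lstsq(np.c_[d,-e],p-o,rcond=None)[0]; A,B=o+d*s[0],p+e*s[1]
    return (A+B)/2,np.linalg.norm(A-B)
E
python3 - <<'E'
from h import *
np.set_printoptions(precision=1,suppress=True)
for n in("scene","side"):
    m=env.camera_model(n);im=cv2.imread(f"pics/{n}0.png");hsv=cv2.cvtColor(im,cv2.COLOR_BGR2HSV)
    g=cv2.inRange(hsv,(3,140,50),(13,255,190))
    g=cv2.morphologyEx(g,cv2.MORPH_OPEN,np.ones((2,2)))
    k,_,st,c=cv2.connectedComponentsWithStats(g)
    print(n)
    bl=cv2.inRange(hsv,(0,0,70),(180,60,190))
    kb,lb,sb,cb=cv2.connectedComponentsWithStats(bl)
    for i in range(1,k):
        if 60<st[i,4]<900:
            P=onz(m,c[i],27);print("grip",c[i],st[i,4],P,np.hypot(*P[:2]))
            for j in range(1,kb):
                if 100<sb[j,4]<1500 and np.hypot(*(cb[j]-c[i]))<70:
                    ct=max(cv2.findContours((lb==j).astype('u1'),0,1)[0],key=len)[:,0]
                    W=np.array([onz(m,p,3)[:2] for p in ct],np.float32)
                    r=cv2.minAreaRect(W); print("   blade",cb[j],np.array(r[0]),np.array(r[1]),r[2],cv2.boxPoints(r).ravel())
    d=cv2.inRange(hsv,(0,0,30),(180,70,110))
    k,l,st,c=cv2.connectedComponentsWithStats(d)
    for i in range(1,k):
        if st[i,4]>5000 and 150<c[i][1]<400 and c[i][0]>280:
            ct=max(cv2.findContours((l==i).astype('u1'),0,1)[0],key=len)
            q=cv2.approxPolyDP(ct,6,True)[:,0];print("lid",st[i,4],[ (tuple(p.tolist()),onz(m,p,110)[:2]) for p in q])
a,b=env.camera_model("scene"),env.camera_model("side")
for n,p,q in[("f_right",(371,229),(333,212)),("b_right",(455,280),(417,199)),("b_left",(389,367),(486,270)),("f_left",(297,306),(377,302)),("cup",(402,155),(251,174)),("jar",(261,352),(407,376)),("wt",(462,214),(340,177))]: print(n,*tri(a,p,b,q))
E
```

```text
scene
grip [343.3 162.6] 115 [317.  182.8  27. ] 365.94180601373597
   blade [344.  183.7] [353.3 153.5] [ 29.2 101.9] 53.97548294067383 [303.5 171.7 386.  111.8 403.1 135.3 320.7 195.3]
grip [229.7 230.9] 187 [ 316.  -181.4   27. ] 364.3938816661601
   blade [248.8 227.6] [ 317.8 -144.5] [124.5  30.4] 88.2259292602539 [ 300.7 -206.3  331.1 -207.2  335.   -82.7  304.6  -81.8]
   blade [178.4 237. ] [ 222.9 -292.1] [124.3  30.1] 51.82672882080078 [ 172.7 -331.6  196.3 -350.2  273.1 -252.5  249.4 -233.9]
grip [153.6 230.2] 166 [ 195.5 -321.6   27. ] 376.3261907350598
   blade [178.4 237. ] [ 222.9 -292.1] [124.3  30.1] 51.82672882080078 [ 172.7 -331.6  196.3 -350.2  273.1 -252.5  249.4 -233.9]
grip [191.6 291.4] 206 [ 403.7 -335.8   27. ] 525.1437776386532
   blade [178.4 237. ] [ 222.9 -292.1] [124.3  30.1] 51.82672882080078 [ 172.7 -331.6  196.3 -350.2  273.1 -252.5  249.4 -233.9]
   blade [211.5 309.8] [ 440.6 -326.9] [123.5  29.8] 15.115309715270996 [ 377.1 -328.6  384.9 -357.4  504.1 -325.2  496.3 -296.4]
lid 14434 [((368, 227), array([565.7,  35.8])), ((293, 306), array([ 613.5, 
[... 2028 characters left out ...]
ray([1245.8,  535.5]))]
lid 11629 [((422, 196), array([774.1,  81.1])), ((332, 218), array([562.4,  37.5])), ((383, 312), array([ 602.4, -212.6])), ((376, 316), array([ 588.4, -218.9])), ((333, 244), array([549.6, -38.6])), ((387, 335), array([ 596.3, -258.3])), ((396, 310), array([ 625.6, -211.8])), ((482, 285), array([ 796.2, -180.9])), ((491, 275), array([ 823. , -160.7]))]
f_right [569.6  42.8 112.9] 14.964870981333014
b_right [772.1  94.   89.1] 4.139106243033867
b_left [ 819.9 -148.8  109.4] 3.0088626741143765
f_left [ 605.8 -190.    95.4] 19.126453458939558
cup [405.1 319.8  36. ] 0.5252152786125772
jar [ 626.  -302.3   49.2] 1.625508401302247
wt [639.8 300.2  16.2] 0.6159487611069937
```

```bash
python3 - <<'E'
import cv2,numpy as np
a=cv2.imread("pics/scene0.png")[215:395,285:470];b=cv2.imread("pics/side0.png")[190:340,320:500]
a=cv2.resize(a,None,fx=2.15,fy=2.15*1,interpolation=2);b=cv2.resize(b,None,fx=2.2,fy=2.2,interpolation=2)
c=np.zeros((400,800,3),'u1');c[:a.shape[0],:a.shape[1]]=a;c[:b.shape[0],402:402+b.shape[1]]=b
c=np.clip(c.astype(float)*1.6,0,255).astype('u1');cv2.imwrite("pics/lid.png",c)
E
```

```text
(no output)
```

View pics/lid.png

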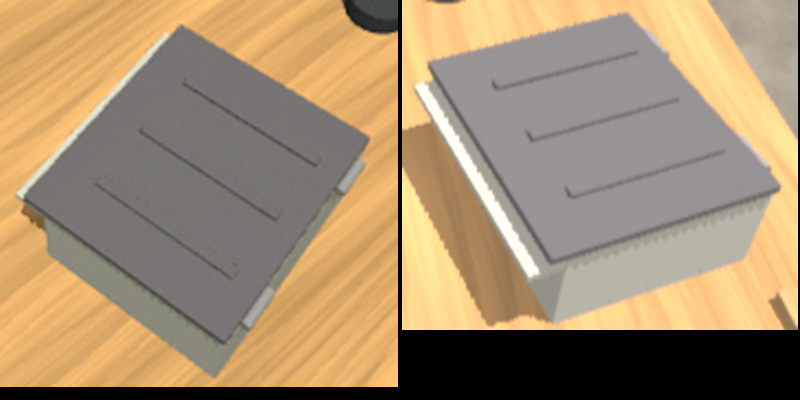

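```bash
python3 -m jog '{"jaw":[91,91,91,91,91,91,91,91,91,91],"slide":[[0,0,0],[0,0,0],[0,0,0],[0,0,0],[0,0,0],[0,0,0],[0,0,0],[0,0,0],[0,0,0],[0,0,0]],"spin":[1,1,1,1,1,1,1,1,1,1]}'
```

```text
time_s: 1.1
ee_pos: [241.5, 521.5, 213.4]
ee_rot: [-180.0, 0.1, 74.8]
force: [-0.2, 0.4, -0.0]
gripper_width: 91.5
gripper_force: 0.0
```

The crop shows the lid's top corners clearly in both views, with the pale ledge strip along the front edge. Next I triangulate the corners and the ledge ends.

```bash
python3 - <<'E'
from h import *
np.set_printoptions(precision=1,suppress=True)
a,b=env.camera_model("scene"),env.camera_model("side")
S=[(369.6,227.6),(456.2,279.2),(390,372),(297.5,307)];D=[(332.7,218.6),(422.7,195.9),(490.9,273.6),(388.6,307.3)]
Q=[]
for n,p,q in zip(("F+","B+","B-","F-"),S,D):
    t,e=tri(a,p,b,q);Q.append((onz(a,p,110)+onz(b,q,110))/2);print(n,t,e,onz(a,p,110)[:2],onz(b,q,110)[:2])
Q=np.array(Q)[:,:2]
# rigid fit of 220x250 rectangle
M=np.array([[-110,125],[110,125],[110,-125],[-110,-125.]])
U,s,V=np.linalg.svd(M.T@(Q-Q.mean(0)));R=(U@V).T
yaw=np.degrees(np.arctan2(R[1,0],R[0,0]));print("sides",[np.linalg.norm(Q[i]-Q[i-1]) for i in range(4)],"yaw",yaw,"lip",Q.mean(0)+R@[-110,0],"res",Q-Q.mean(0)-M@R.T)
for p in((326.4,229.5),(378.2,315)):
    w=onz(b,p,88)[:2];print("ledge end box frame rel lip",R.T@(w-(Q.mean(0)+R@[-110,0])))
E
python3 -m jog '{"jaw":[91,91,91,91,91,91,91,91,91,91],"slide":[[0,0,0],[0,0,0],[0,0,0],[0,0,0],[0,0,0],[0,0,0],[0,0,0],[0,0,0],[0,0,0],[0,0,0]],"spin":[1,1,1,1,1,1,1,0.45,0,0]}'
```

```text
F+ [565.4  41.7 103.5] 1.2783544672977214 [569.1  37.3] [563.5  35.4]
B+ [777.8  84.4 106.8] 0.7248204159416426 [778.7  82. ] [775.8  81.2]
B- [ 827.6 -153.8  105.4] 0.1611088974303725 [ 828.4 -155.4] [ 824.4 -157.4]
F- [ 617.3 -200.4  103.1] 1.6672768474303965 [ 620.9 -203. ] [ 614.7 -204.4]
sides [np.float64(245.50285356204947), np.float64(215.7556078114863), np.float64(243.04417381712614), np.float64(213.89483113296453)] yaw 12.12464275267288 lip [589.4 -83.6] res [[ 3.2 -2.2]
 [-1.  -3.2]
 [-4.3  3.2]
 [ 2.1  2.2]]
ledge end box frame rel lip [-15.7 117.1]
ledge end box frame rel lip [ -15.1 -118.1]
time_s: 2.1
ee_pos: [241.6, 521.6, 213.7]
ee_rot: [180.0, 0.0, 15.6]
force: [-0.1, 0.3, 0.7]
gripper_width: 91.1
gripper_force: 0.0
```

```bash
python3 -m jog '{"jaw":[91,91,91,91,91,91,91,91,91,91],"slide":[[-0.08,1,0],[-0.08,1,0],[-0.08,1,0],[-0.08,1,0],[-0.08,1,0],[-0.08,1,0],[-0.08,1,0],[-0.08,1,0],[-0.08,1,0],[-0.08,1,0]],"spin":[0.05,0,0,0,0,0,0,0,0,0]}'
python3 -m jog '{"jaw":[91,91,91,91,91,91,91,91,91,91],"slide":[[-0.08,1,0],[-0.08,1,0],[-0.08,1,0],[-0.08,1,0],[-0.08,1,0],[-0.08,1,0],[-0.08,1,0],[-0.08,1,0],[-0.08,1,0],[-0.08,1,0]],"spin":[0,0,0,0,0,0,0,0,0,0]}'
python3 -m jog '{"jaw":[91,91,91,91,91,91,91,91,91,91],"slide":[[-0.08,1,0],[-0.08,1,0],[-0.08,1,0],[-0.08,1,0],[-0.08,1,0],[-0.08,1,0],[-0.08,1,0],[-0.08,1,0],[-0.08,1,0],[0,0,0]],"spin":[0,0,0,0,0,0,0,0,0,0]}'
```

```text
time_s: 3.1
ee_pos: [297.1, 224.8, 214.0]
ee_rot: [-180.0, -0.0, 15.2]
force: [0.8, 0.4, 0.1]
gripper_width: 90.8
gripper_force: 0.0
time_s: 4.1
ee_pos: [352.3, -71.2, 214.1]
ee_rot: [180.0, -0.0, 15.2]
force: [-0.3, -0.4, -0.0]
gripper_width: 90.8
gripper_force: 0.0
time_s: 5.1
ee_pos: [402.6, -339.3, 213.5]
ee_rot: [179.9, -0.0, 15.1]
force: [0.1, 1.2, 0.1]
gripper_width: 91.1
gripper_force: 0.0
```

```bash
python3 - <<'E'
from h import *
np.set_printoptions(precision=1,suppress=True)
print(env.state()["ee_pos"]);m=env.camera_model("wrist");im=env.grab_frame("wrist")[:,:,::-1].copy()
cv2.imwrite("pics/w1.png",im)
for X in((403,-336.6,50),(499,-311,3),(590,-83,110)): print(proj(m,X))
hsv=cv2.cvtColor(im,cv2.COLOR_BGR2HSV);g=cv2.inRange(hsv,(3,140,50),(13,255,200))
k,l,st,c=cv2.connectedComponentsWithStats(g)
for i in range(1,k):
    if st[i,4]>200:
        ct=max(cv2.findContours((l==i).astype('u1'),0,1)[0],key=len)[:,0]
        r=cv2.minAreaRect(np.array([onz(m,p,50)[:2] for p in ct],np.float32));print(c[i],st[i,4],r)
E
```

```text
[ 402.6 -339.3  213.5]
[319.7 227.8]
[320.1 100.8]
[ -60.6 -217.9]
[120.1 271. ] 1246 ((323.6591491699219, -188.3189697265625), (50.21198654174805, 37.704620361328125), 88.3712387084961)
[245.  402.3] 225 ((233.3304443359375, -313.45660400390625), (17.396883010864258, 21.29383087158203), 49.680694580078125)
```

View pics/w1.png

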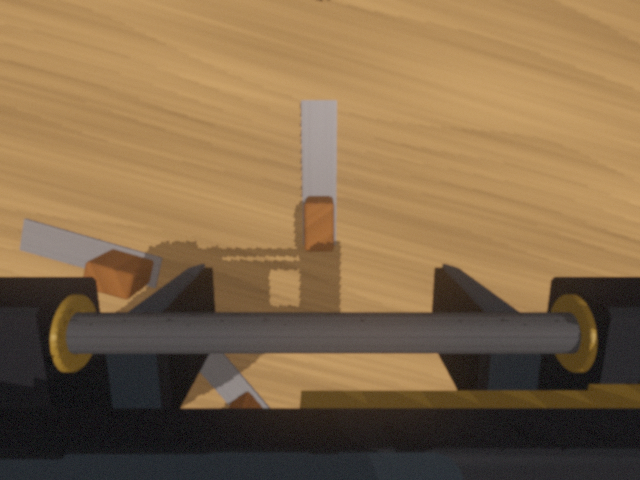

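The grip at (318,224) and the tip at (320,100) lie within a few pixels of the prediction. I'll go down and grasp.

```bash
python3 -m jog '{"jaw":[91,91,91,91,91,91,91,91,91,91],"slide":[[0.04,-0.08,1],[0,0,1],[0,0,1],[0,0,1],[0,0,1],[0,0,0.8],[0,0,0.6],[0,0,0.35],[0,0,0],[0,0,0]],"spin":[0,0,0,0,0,0,0,0,0,0]}'
python3 -m jog '{"jaw":[10,10,10,10,10,10,10,10,10,10],"slide":[[0,0,0],[0,0,0],[0,0,0],[0,0,0],[0,0,0],[0,0,0],[0,0,0],[0,0,0],[0,0,0],[0,0,0]],"spin":[0,0,0,0,0,0,0,0,0,0]}' 60
```

```text
time_s: 6.15
ee_pos: [402.9, -333.5, 12.1]
ee_rot: [180.0, -0.0, 15.2]
force: [0.3, -0.4, -0.4]
gripper_width: 91.1
gripper_force: 0.0
time_s: 7.15
ee_pos: [402.7, -333.7, 11.4]
ee_rot: [180.0, -0.0, 15.2]
force: [0.2, -1.0, -0.4]
gripper_width: 23.4
gripper_force: 60.0
```

```bash
python3 -m jog '{"jaw":[10,10,10,10,10,10,10,10,10,10],"slide":[[0,0,-0.2],[0,0,-0.6],[0,0,-0.9],[0,0,-0.9],[0,0,-0.8],[0,0,-0.5],[0.1,-0.2,-0.3],[0.25,-0.5,0],[0.35,-0.6,0],[0.35,-0.7,0]],"spin":[0,0,0,0,0,0,0,0,0,0]}'
python3 -m jog '{"jaw":[10,10,10,10,10,10,10,10,10,10],"slide":[[0.4,-0.75,0],[0.4,-0.75,0],[0.4,-0.75,0],[0.4,-0.75,0],[0.4,-0.7,0],[0.35,-0.6,0],[0.17,-0.38,0],[0,0,0],[0,0,0],[0,0,0]],"spin":[0,0,0,0,0,0,0,0.38,0,0]}'
python3 - <<'E'
from h import *
for n in("side","scene","wrist"):
    cv2.imwrite(f"pics/{n}2.png",env.grab_frame(n)[:,:,::-1])
a=cv2.imread("pics/scene2.png")[170:330,225:400];b=cv2.imread("pics/side2.png")[170:330,230:430]
c=np.zeros((600,800,3),'u1')
c[:400,:400]=cv2.resize(a,(400,366),interpolation=2)[:400] if 0 else cv2.copyMakeBorder(cv2.resize(a,(400,366),interpolation=2),0,34,0,0,0)
c[:320,400:]=cv2.resize(b,(400,320),interpolation=2)
w=cv2.imread("pics/wrist2.png");c[330:600,400:760]=cv2.resize(w,(360,270))
cv2.imwrite("pics/c2.png",np.clip(c*1.4,0,255).astype('u1'))
E
```

```text
time_s: 8.15
ee_pos: [416.6, -265.2, 136.2]
ee_rot: [-179.9, 0.1, 15.1]
force: [-0.5, 0.8, -2.4]
gripper_width: 23.8
gripper_force: 60.0
time_s: 9.15
ee_pos: [453.0, -111.8, 137.0]
ee_rot: [-180.0, 0.1, 12.2]
force: [0.1, 0.0, -1.7]
gripper_width: 23.6
gripper_force: 60.0
```

View pics/c2.png

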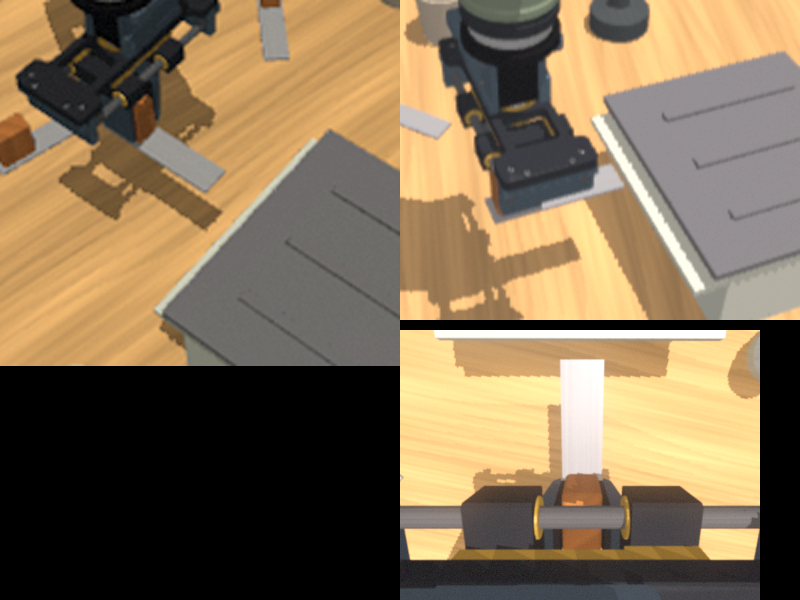

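The blade is parallel to the ledge's front edge and centred on it: in the wrist view the blade's middle is at column 324, and the ledge's front edge lies near row 16. I'll measure the tip and the ledge edge from the wrist image.

```bash
python3 - <<'E'
from h import *
np.set_printoptions(precision=1,suppress=True)
m=env.camera_model("wrist");w=cv2.imread("pics/wrist2.png");h=cv2.cvtColor(w,cv2.COLOR_BGR2HSV)
s=env.state();P=s["ee_pos"];y=np.radians(s["ee_rot"][2]);R=np.array([[np.cos(y),-np.sin(y)],[np.sin(y),np.cos(y)]])
L=lambda p,z:R.T@(onz(m,p,z)-P)[:2]
for c in(90,150,220,430,500,540):
    d=np.diff(h[:40,c,1].astype(int));r=int(np.argmax(d))+0.5;print("ledge",c,r,L((c,r),88),h[5,c],h[35,c])
bl=cv2.inRange(h[:250,270:380],(0,0,90),(180,60,255));bl[:30]=0
ys,xs=np.nonzero(bl);print("tip row",ys.min(),"cols",xs[ys<ys.min()+10].min()+270,xs[ys<ys.min()+10].max()+270)
t=ys.min();x=(xs[ys<t+10].min()+xs[ys<t+10].max())/2+270
print("tip",L((x,t),P[2]-8.4))
a,b=env.camera_model("scene"),env.camera_model("side")
# tip corners: from composite c2
sc=lambda u,v:(225+u*175/400,170+v*160/366);sd=lambda u,v:(230+(u-400)/2,170+v/2)
for p,q in((sc(224,176),sd(611,167)),(sc(205,191),sd(624,185))):
    t,e=tri(a,p,b,q);print("tip corner",t,e,R.T@(t-P)[:2])
E
```

```text
ledge 90 17.5 [122.4 108.4] [ 20  27 199] [ 18 118 199]
ledge 150 17.5 [122.5  80.6] [ 21  26 199] [ 17 119 144]
ledge 220 18.5 [122.1  48.1] [ 20  23 198] [ 16 120 136]
ledge 430 18.5 [122.1 -49.5] [ 22  24 204] [ 16 129 132]
ledge 500 18.5 [122.1 -82. ] [ 20  25 206] [ 17 122 196]
ledge 540 18.5 [ 122.1 -100.6] [ 21  25 206] [ 17 119 201]
tip row 52 cols 284 363
tip [99.9  0. ]
tip corner [547.4 -77.2 120.7] 3.903274063685417 [99.4 14.6]
tip corner [ 553.  -104.5  125.9] 0.9317784367508107 [ 99.1 -13.3]
```

```bash
python3 -m jog '{"jaw":[10,10,10,10,10,10,10,10,10,10],"slide":[[0,0,0.4],[0,0,0.4],[0,0,0.2],[0,0,0.08],[0,0,0],[0.3,0,0],[0.4,0,0],[0.23,0,0],[0,0,0],[0,0,0]],"spin":[0,0,0,0,0,0,0,0,0,0]}'
python3 - <<'E'
from h import *
for n in("side","scene"):
    cv2.imwrite(f"pics/{n}3.png",env.grab_frame(n)[:,:,::-1])
a=cv2.imread("pics/scene3.png")[215:285,280:380];b=cv2.imread("pics/side3.png")[220:300,300:400]
c=np.zeros((400,800,3),'u1')
c[:280,:400]=cv2.resize(a,(400,280),interpolation=2);c[:320,400:]=cv2.resize(b,(400,320),interpolation=2)
cv2.imwrite("pics/c3.png",np.clip(c*1.3,0,255).astype('u1'))
m={n:env.camera_model(n) for n in("scene","side")};s=env.state();P=s["ee_pos"];y=np.radians(s["ee_rot"][2])
for dy in(-15,15):
    X=P+[100*np.cos(y)-dy*np.sin(y),100*np.sin(y)+dy*np.cos(y),-8.4];print((proj(m["scene"],X)-[280,215])*4,(proj(m["side"],X)-[300,220])*4+[400,0])
E
```

```text
time_s: 10.3
ee_pos: [480.9, -106.1, 104.9]
ee_rot: [-180.0, 0.0, 12.1]
force: [-0.0, -0.3, -1.2]
gripper_width: 23.8
gripper_force: 60.0
[181.41823657 214.00122932] [621.17252161 199.22598404]
[216.22246355 176.19433252] [594.81245902 156.08908328]
```

View pics/c3.png

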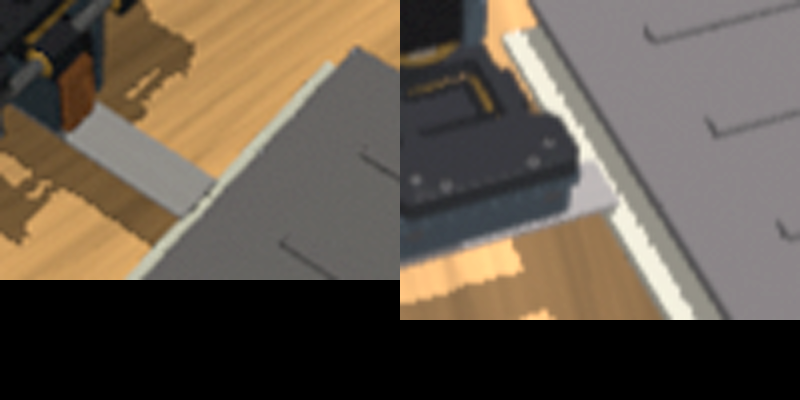

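The tip shows in the scene view at about (183,215)-(217,180) in the crop, as predicted, and it's already over the ledge. I'll advance slowly, about 25 mm.

```bash
python3 -m jog '{"jaw":[10,10,10,10,10,10,10,10],"slide":[[0.15,0,0],[0.15,0,0],[0.12,0,0],[0.12,0,0],[0.1,0,0],[0,0,0],[0,0,0],[0,0,0]],"spin":[0,0,0,0,0,0,0,0]}'
python3 -m jog '{"jaw":[10,10,10,10,10,10],"slide":[[0.1,0,0],[0.1,0,0],[0,0,0],[0,0,0],[0,0,0],[0,0,0]],"spin":[0,0,0,0,0,0]}'
```

```text
time_s: 11.2
ee_pos: [499.5, -102.2, 105.0]
ee_rot: [-180.0, 0.0, 12.1]
force: [-0.0, -0.4, -1.0]
gripper_width: 23.9
gripper_force: 60.0
time_s: 11.8
ee_pos: [505.4, -101.0, 105.0]
ee_rot: [-180.0, 0.0, 12.1]
force: [-0.2, 0.3, -0.9]
gripper_width: 23.8
gripper_force: 60.0
```

```bash
python3 -m jog '{"jaw":[10,10,10,10,10,10,10,10,10,10],"slide":[[0,0,-0.03],[0,0,-0.03],[0,0,-0.03],[0,0,-0.03],[0,0,-0.03],[0,0,-0.03],[0,0,-0.03],[0,0,-0.03],[0,0,0],[0,0,0]],"spin":[0,0,0,0,0,0,0,0,0,0]}'
python3 -m jog '{"jaw":[10,10,10,10,10,10,10,10,10,10],"slide":[[0,0,-0.03],[0,0,-0.03],[0,0,-0.03],[0,0,-0.03],[0,0,-0.03],[0,0,-0.03],[0,0,-0.03],[0,0,-0.03],[0,0,0],[0,0,0]],"spin":[0,0,0,0,0,0,0,0,0,0]}'
```

```text
time_s: 12.8
ee_pos: [505.5, -100.9, 112.6]
ee_rot: [-180.0, -0.0, 12.1]
force: [2.8, 0.1, -6.5]
gripper_width: 23.5
gripper_force: 60.0
time_s: 13.8
ee_pos: [505.4, -101.0, 119.5]
ee_rot: [180.0, -0.0, 12.1]
force: [1.0, 1.0, -3.0]
gripper_width: 23.5
gripper_force: 60.0
```

```bash
python3 -m jog '{"jaw":[10,10,10,10,10,10,10,10,10,10],"slide":[[0,0,-0.05],[0,0,-0.08],[0,0,-0.1],[0,0,-0.1],[0,0,-0.1],[0,0,-0.1],[0,0,-0.1],[0,0,-0.07],[0,0,0],[0,0,0]],"spin":[0,0,0,0,0,0,0,0,0,0]}'
python3 - <<'E'
from h import *
for n in("side","scene"):
    cv2.imwrite(f"pics/{n}4.png",env.grab_frame(n)[:,:,::-1])
a=cv2.imread("pics/scene4.png")[205:395,275:465];b=cv2.imread("pics/side4.png")[170:350,310:500]
c=np.zeros((400,800,3),'u1')
c[:400,:400]=cv2.resize(a,(400,400),interpolation=2);c[:379,400:]=cv2.resize(b,(400,379),interpolation=2)
cv2.imwrite("pics/c4.png",np.clip(c*1.4,0,255).astype('u1'))
E
```

```text
time_s: 14.8
ee_pos: [505.5, -101.0, 140.6]
ee_rot: [180.0, -0.0, 12.1]
force: [1.8, 0.4, -2.8]
gripper_width: 23.9
gripper_force: 60.0
```

View pics/c4.png

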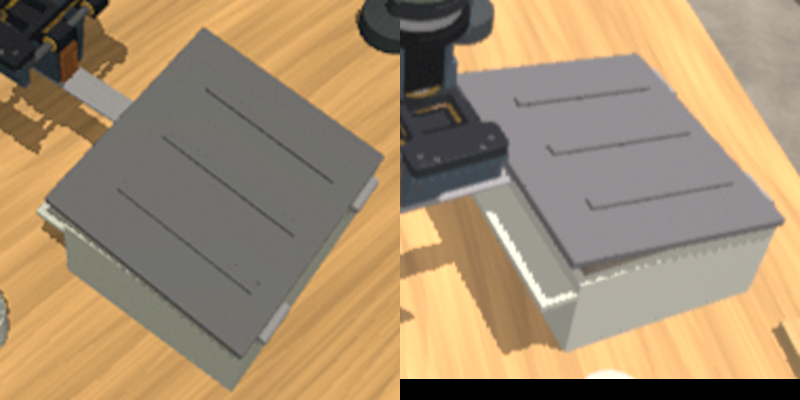

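The lid is open on the blade in both views: its front corners in the scene are at about (372,219) and (297,301), and the dark gap shows in the side view. Next I measure the gap.

```bash
python3 - <<'E'
from h import *
np.set_printoptions(precision=1,suppress=True)
a,b=env.camera_model("scene"),env.camera_model("side")
print(tri(a,(296.9,301.4),b,(394.1,295)))
y=np.radians(12.1);ax=np.array([np.cos(y),np.sin(y)]);q=np.array([505.4,-101])
def H(m,p,d): # height where ray meets the plane box-x = d ahead of tool
    o,r=ray(m,*p);t=(q@ax+d-o[:2]@ax)/(r[:2]@ax);return o+r*t
l=137.4-53.5
for m,p0,p1 in((a,(369.6,227.6),(371.9,218.8)),(a,(297.5,307),(296.9,301.4)),(b,(388.6,307.3),(394.1,295))):
    print("shut",H(m,p0,l)," open",H(m,p1,l+1.5))
print(env.state()["force"],env.state()["torque"])
E
```

```text
(array([ 622. , -202.5,  137.7]), np.float64(3.5808927873968024))
shut [559.1  48.6  90.4]  open [560.   51.8 120.7]
shut [ 611.9 -197.5   89.7]  open [ 613.6 -198.3  116.8]
shut [ 613.8 -206.2  112.6]  open [ 616.3 -210.9  151.5]
[ 0.1 -0.2 -4.2] [-0.   0.2  0. ]
```

```bash
python3 -m jog '{"jaw":[10,10,10,10,10,10],"slide":[[0,0,0],[0,0,0],[0,0,0],[0,0,0],[0,0,0],[0,0,0]],"spin":[0,0,0,0,0,0]}'
python3 - <<'E'
from h import *
a=cv2.imread("pics/side4.png");b=env.grab_frame("side")[:,:,::-1]
print("moved px",(cv2.absdiff(a,b).max(2)[180:330,360:500]>40).sum()); print(env.state()["ee_pos"],env.job_done())
E
```

```text
time_s: 15.5
ee_pos: [505.4, -101.0, 140.4]
ee_rot: [-180.0, 0.0, 12.1]
force: [0.3, -0.6, -3.1]
gripper_width: 23.9
gripper_force: 60.0
moved px 0
the job is handed in; nothing more can be done
[ 505.45398554 -100.99203579  140.40046091] None
```

I pried the lid free with the farthest lifter and handed the job in at about 15.5 s, with the lid resting on the blade at a lip gap of about 33 mm (single readings 27 to 39 mm) and not moving.

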